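# Clamp a ukulele neck in the boring machine

### The job

Slide the ukulele neck blank along the bed of the boring machine by pushing on its headstock end until the heel is fully home against the stop plate. Then reach down through the window in the machine's guard with closed fingers and press the clamp lever fully down so that the clamp holds the neck, and withdraw through the window. Only push and press, lift nothing, do not touch the guard or its window frame, and leave the other things on the bench where they are.

Things in the scene. Friction and masses are not known exactly. Their poses are not given: they have to be found in the camera images.
- stop_face (a point): Middle of the stop plate's face at bed level (45 mm above the bench), on the channel's centre line. y runs along the channel from the stop plate to the headstock end, z up, x across, away from the clamp lever. The machine is bolted down, its place and yaw vary. In these axes the bed ends at y 227 mm (the headstock overhangs it) and the guard covers x -230 to 55, y -10 to 180, z up to 97 mm.
- heel_face (a point): Bottom edge, middle, of the neck blank's heel end, the face that butts against the stop plate. Home means that it meets stop_face; it starts 15 to 35 mm short of it along y. Rails either side of the channel leave the neck 1.5 mm of play.
- neck_end (a point): Centre of the headstock's end face, where the neck is pushed, 310 mm from the heel end. The face is 58 mm wide and 14 mm high, its centre 58 mm above the bench, and it is free all round. Axes as the neck's.
- neck: Ukulele neck blank in plain wood, 310 mm long, 0.17 to 0.34 kg, lying face down between the rails, its heel (44 mm wide, 42 long, 57 high) up, under the guard. Shaft 44 mm wide, 20 high; headstock 58 mm wide, 14 thick, its underside 6 mm above bed level. Origin as heel_face; y from heel to headstock, z up.
- guard: Fixed guard of the machine, not to be touched: a box of dark steel bars and clear panels on the bed, its top 142 mm above the bench. The window over the clamp lever is its only opening from above. Origin: at bench level, x -50 mm, y 100 mm from stop_face; axes as stop_face.
- window (a point): Centre of the window in the guard's top, level with its top face (142 mm above the bench; the frame is 6 mm thick). The clear opening is 110 mm along x and 104 mm along y; axes as stop_face. The lever lies below it along x, in the middle of the opening in y.
- lever_grip (a point): Top of the lever's black grip, 85 mm from its pivot: the place to press. The grip is 24 mm wide, 14 thick and ends 30 mm beyond. The lever points to -x of stop_face; its pivot is 65 mm to the -x side of the channel's centre line, 94 mm above the bench. Locked, it is level and this point is 101 mm above the bench, 5 mm to the -x side of the window's centre; fully open it is 40 mm higher.
- clamp_lever (a joint): Angle of the toggle clamp's lever: 0 = fully open (raised 0.50 rad above level), 0.50 = pressed fully down on its stop, level: locked. Starts between 0 and 0.14. Pressing takes about 3 to 8 N at the grip; it stays where it is left.
- clamp_pad: Black rubber foot, 20 mm across and 12 mm high, on a sprung spindle at the end of the clamp's arm, above the neck's shaft. It comes down as the lever is pressed and bears on the shaft, 100 mm from the stop plate. Origin: centre of its underside.
- sanding_block: Loose dark wooden sanding block, 55 x 95 x 34 mm, on the bench. Origin: centre of its underside. Leave alone.
- tape_roll: Loose roll of paper tape lying flat, 86 mm across, 25 mm high. Origin: centre of its underside. Leave alone.
- glue_bottle: Loose white bottle, 52 mm across, 140 mm high, behind the machine. Origin: centre of its underside. Leave alone.
- g_clamp: Loose steel G-clamp lying flat, 115 mm long, about 20 mm high. Origin: near the middle of its back, at bench level. Leave alone.
- chisel: Loose chisel lying flat, 230 mm long along its x, 26 mm high. Origin: on the bench below its ferrule. Leave alone.
- screw_jar: Loose glass jar with a steel lid, 60 mm across, 65 mm high. Origin: centre of its underside. Leave alone.
- square: Loose try square lying flat, brass stock 85 mm, steel blade 120 mm, 16 mm high. Origin: under the stock. Leave alone.

How it is judged:
By the outcome, as a careful person would: the job done as asked, in the order asked, and still so for the second after the job is handed in, with the robot touching nothing.
It also fails if it takes over 48 s, if anything falls off the work surface, if the arm or the gripper's body presses on something with over 40 N, if the wrist force passes 120 N, or if a joint passes its speed limit or range.

### The arm

A 6-joint arm with a two-finger parallel gripper is mounted at the origin on the work surface. World frame = base frame: x ahead of the robot, y to its left, z up, the work surface at z = 0. Lengths are in m, angles in rad, forces in N, time in s.
With the tool pointing down it reaches from about 0.425 to 0.95 m from the base axis. Payload 3.5 kg.
Tool frame: the origin (TCP) lies between the finger pads; the fingertips stand 14 mm ahead of it and the grasp point (between the pads) lies 5 mm behind it; z points along the fingers, y is the line along which they close (so a half turn about z gives the same grasp; the last joint's range is limited). The gripper opens to 85 mm and grips with 20 to 120 N. Pads are 22 mm wide; open, the fingers measure 114 mm over their backs; the gripper's body (76 mm by 85 mm) begins 54 mm behind the grasp point. The pads swing forward as they close: fully open they stand 13 mm farther back than shut.
Start: joints at [1.133, 0.286, 1.577, -0, 1.279, -0.15], TCP at [0.192, 0.647, 0.245] pointing down, gripper open.
Joint ranges: [-2.77, 2.77], [-0.9, 2.22], [0.21, 2.48], [-1.53, 4.67], [0.24, 2.81], [-2.84, 2.84]. Speed limits (rad/s): [2.79, 2.79, 3.14, 3.14, 3.14, 3.14].

### API

Orientations are given as a unit quaternion [x, y, z, w].
In Python, from plant import * gives the robot as it stands.
- The arm moves only by the tool step_arm, never from a script. Its argument "commands" is a list of rows, each an object of numbers: "gripper": the gripper's target within -1 to 1 (shut at 1, half-way at 0, fully open at -1); "x", "y", "z": the shift along the tool's x, y, z in mm; "spin": the turn about the tool's z in degrees. A call has exactly 10 rows; each row shifts and turns the commanded pose from where the row before left it, along the tool's axes as they then stand; what a row does not reach is not made up. A row lasts 1/10 s, in which the tool goes at most 50 mm and 8.59 degrees, less where a joint would pass 70% of its speed; a pose out of reach is approached as far as the arm can. A call with a gripper value outside its range is refused whole. The fingers move at their own pace and stop on an object; "force" is the grip in N (left out, the last holds). Time passes only in rows, so rows that do not move let the fingers close, or fill a call up. It gives the time, the measured TCP pose, the force, the opening and the grip force at its end, in the units of the state.
- get_state(): the state, without advancing time (a new reading comes with each control period).
- read_camera(name): name is "side" or "top"; returns a dict with "color" (420x560x3 uint8, red, green, blue), "z_map" (420x560 float32, m along the optical axis (not along the pixel's ray), 0 where there is no reading), "fx", "fy", "cx", "cy" (pixels), "eye" and "attitude" of the camera in the world. Camera axes: x right, y up, looking along -z (the intrinsics and any distortion apply to the point x, -y, -z); pixel columns grow to the right and rows downward; lengths in m; the calibration is good to about 2 mm. A picture is of the moment at which its call begins.
- sign_off(): hands the job in; it is judged then, once.
The state is a dict: "time": time; "qpos": joint angles; "dq": joint speeds; "joint_efforts": joint torques, N m; "eef_pos": TCP position; "tcp_rot": TCP orientation; "contact_force": force on the tool from outside, world axes, zero at the start; "wrist_torque": the same for the moment, N m; "opening": opening from 0.0 (shut) to 1.0 (fully open); "finger_force": force on a finger pad.
Only numpy, scipy, OpenCV 4.12 (cv2) and the standard library are available. Lean on these libraries where they do the work, as an engineer would, in place of code of your own. Each camera call takes 0.05 s, during which the arm holds its last target. There are 200 camera calls.

## Working session

There is one attempt and no reset: what is moved stays moved. The work goes in short steps, Python scripts to look and compute and a tool call to move; the robot and the scene stay as the last step left them, time stands still between calls to the robot, and variables do not carry over. Pictures are saved under pics/ and viewed, at most 10 in all, crops included, and the job is handed in when it is done.

Besides the shell and the picture viewer there is one more tool, called after "Emit:" as name(argument=value, ...), one argument or row to a line, values as JSON. step_arm: Moves the arm, as the interface text tells. Its arguments: {"type":"object","properties":{"commands":{"type":"array"},"force":{"type":"number"}},"required":["commands"]}

```bash
ls; mkdir -p pics
cat > h.py <<'E'
from plant import *
import numpy as np, cv2
from scipy.spatial.transform import Rotation as R
def rot(a):
    a=np.array(a); return a if a.shape==(3,3) else R.from_quat(a).as_matrix()
def cloud(c):
    z=c["z_map"];v,u=np.mgrid[:z.shape[0],:z.shape[1]]
    P=np.stack([(u-c["cx"])/c["fx"]*z,-(v-c["cy"])/c["fy"]*z,-z],-1)
    return P@rot(c["attitude"]).T+np.array(c["eye"])
def onplane(c,u,v,h):
    d=rot(c["attitude"])@np.array([(u-c["cx"])/c["fx"],-(v-c["cy"])/c["fy"],-1]);e=np.array(c["eye"])
    return e+d*(h-e[2])/d[2]
E
python3 - <<'E'
from h import *
import pickle
for n in("top","side"):
    c=read_camera(n);pickle.dump(c,open(n+".pkl","wb"))
    cv2.imwrite(f"pics/{n}0.png",cv2.resize(c["color"][:,:,::-1],(784,588),interpolation=cv2.INTER_AREA))
    print(n,{k:v for k,v in c.items() if k not in("color","z_map")})
print(get_state())
E
```

```text
pics
top {'fx': 407.9112382626806, 'fy': 407.9112382626806, 'cx': 274.4203535461178, 'cy': 207.04711800012714, 'eye': array([0.47727153, 0.05384203, 1.16190962]), 'attitude': array([-0.03193474,  0.02299211,  0.70958592, -0.70351927])}
side {'fx': 393.39879396627134, 'fy': 393.39879396627134, 'cx': 277.33523186263943, 'cy': 209.4741443539715, 'eye': array([ 0.04785821, -0.51885647,  0.70229963]), 'attitude': array([ 0.42387426, -0.16040273, -0.32559026,  0.82981478])}
{'time': 0.1, 'qpos': array([ 1.13299050e+00,  2.87101449e-01,  1.57803704e+00,  8.21997384e-06,
        1.27859469e+00, -1.49998199e-01]), 'dq': array([ 0.00097963, -0.00107109, -0.0046352 , -0.00111362, -0.00151773,
        0.00102046]), 'joint_efforts': array([ 8.93316992e-04, -4.07294762e+01, -2.93699563e+01, -1.48872205e-04,
        3.37775724e-03, -1.14121661e-06]), 'eef_pos': array([0.19132571, 0.64672814, 0.24406573]), 'tcp_rot': array([ 1.43408756e-01,  9.89662964e-01, -1.02323116e-03, -3.13809334e-04]), 'contact_force': array([ 0.03267387,  0.05635691, -0.33257876]), 'wrist_torque': array([-0.02079042, -0.01434919,  0.00166538]), 'finger_force': 0.0, 'opening': 1.0020937628665605}
```

View pics/top0.png

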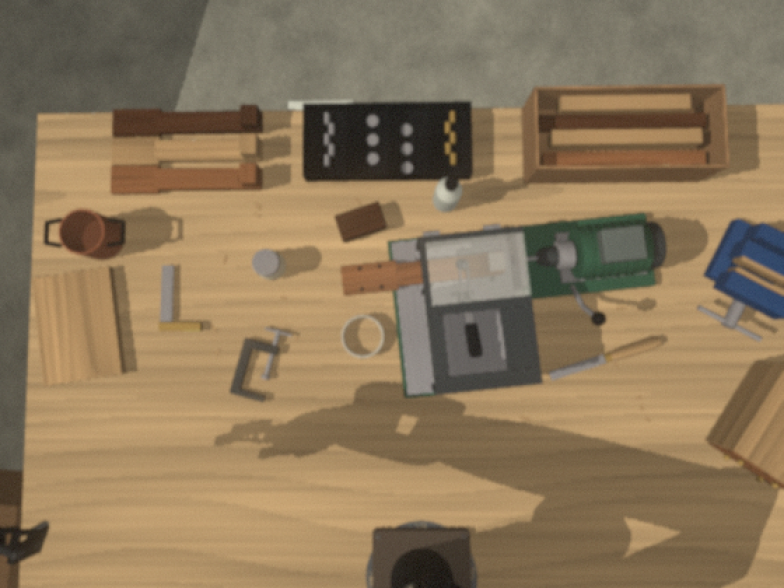

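View pics/side0.png

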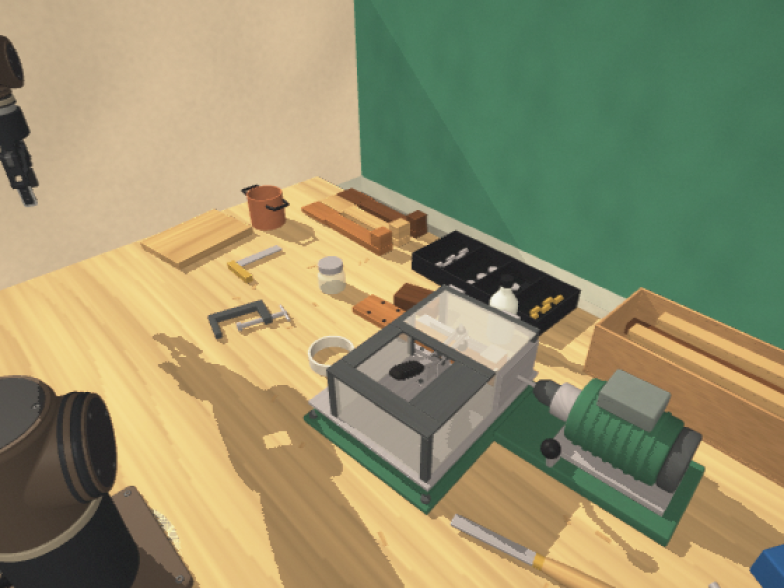

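Top view: image right is world −y and up is +x. The headstock end is at about (343,279), the guard window at about (475,340) and the black grip at (473,340). The tape roll at (363,335), jar at (267,262) and sanding block at (360,221) surround the headstock. Next I'll measure and crop.

Run:
```python
from h import *
import pickle
c=pickle.load(open("top.pkl","rb"));P=cloud(c);img=c["color"];hsv=cv2.cvtColor(img,cv2.COLOR_RGB2HSV)
k=5;x0,y0,x1,y1=235,145,395,290
cv2.imwrite("pics/crop1.png",cv2.resize(img[y0:y1,x0:x1,::-1],None,fx=k,fy=4,interpolation=cv2.INTER_CUBIC))
def rect(mask,h,name):
    cs,hi=cv2.findContours(mask.astype(np.uint8),cv2.RETR_CCOMP,cv2.CHAIN_APPROX_NONE)
    for i,q in enumerate(cs):
        if cv2.contourArea(q)<150: continue
        w=np.array([onplane(c,u,v,h)[:2] for u,v in q[:,0]],np.float32)*1000
        r=cv2.minAreaRect(w); print(name,"hole" if hi[0][i][3]>=0 else "outer",q[:,0].mean(0).round(1),np.round(r[0],1),np.round(r[1],1),round(r[2],2))
roi=np.zeros(img.shape[:2],bool);roi[y0:y1,x0:x1]=1
dark=(hsv[...,2]<100)&(hsv[...,1]<90)&roi
rect(dark,.142,"dark"); 
rect(roi&(abs(P[...,2]-.142)<.006),.142,"z142")
br=roi&(hsv[...,0]<14)&(hsv[...,1]>110)&(abs(P[...,2]-.065)<.012); rect(br,.065,"neck")
print(hsv[200,250],P[200,250],P[200,270],hsv[200,270],hsv[243,305],P[243,305])
for u,v in[(338,238),(338,244),(338,250),(259,239),(190,188),(257,158)]:print(u,v,P[v,u].round(3),hsv[v,u])
```

```text
dark outer [337.3 228.5] [ 520.4 -101. ] [293.1 289.4] 3.67
dark hole [342.1 242.1] [463.8 -93.2] [111.1 106.7] 5.94
dark hole [340.8 191.7] [ 594.2 -101.6] [123.1 187.7] 5.48
z142 outer [341.9 220.8] [ 523.9 -101.8] [291.7 189.8] 5.65
z142 hole [338.7 244.8] [461.7 -91.9] [114.4 111. ] 5.52
neck outer [270.4 197.8] [589.3  72.3] [ 52.8 152.1] 5.83
[ 13 134 154] [0.58238881 0.13320104 0.06555269] [0.58195961 0.07917277 0.06477315] [ 13 132 149] [ 11  20 143] [ 0.46523943 -0.01504417  0.04299208]
338 238 [ 0.478 -0.094  0.125] [19 50 41]
338 244 [ 0.463 -0.092  0.133] [21 42 43]
338 250 [ 0.448 -0.092  0.134] [20 77 40]
259 239 [ 0.477  0.113 -0.003] [ 18 105 178]
190 188 [0.617 0.296 0.063] [ 13  24 147]
257 158 [0.704 0.116 0.032] [ 13 139  88]
```

View pics/crop1.png

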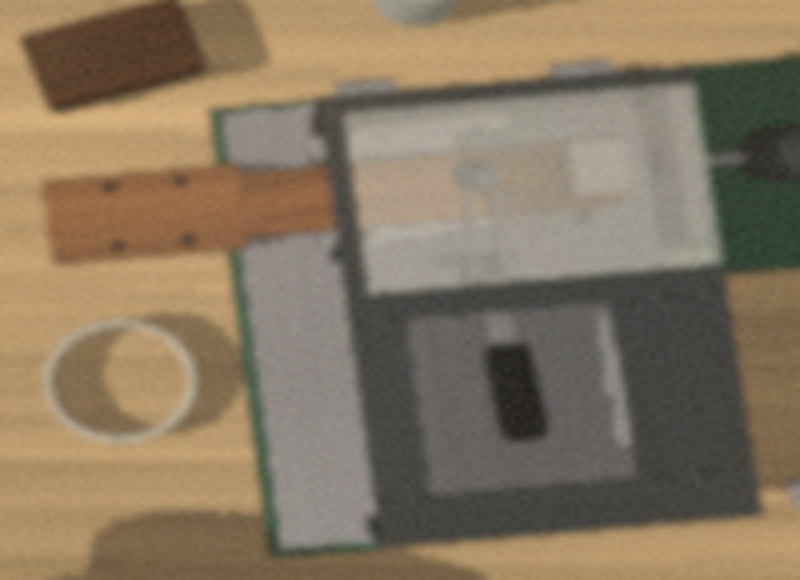

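Measured: the machine is yawed +5.6°, stop_face is about (617,−178) mm, the window centre about (463,−92.5) mm and neck_end about (582,147) mm. That leaves a gap of about 17 mm. The crop shows the headstock end at crop (50,223), and the tape roll, block and jar are clear of the approach. I'll close the fingers, align and travel.

Emit:
step_arm(
  commands=[
    {"gripper":1,"x":0,"y":0,"z":0,"spin":-7.4},
    {"gripper":1,"x":0,"y":0,"z":0,"spin":-7.4},
    {"gripper":1,"x":0,"y":0,"z":0,"spin":-7.3},
    {"gripper":1,"x":-20,"y":-30,"z":0,"spin":0},
    {"gripper":1,"x":-26,"y":-37,"z":0,"spin":0},
    {"gripper":1,"x":-26,"y":-37,"z":0,"spin":0},
    {"gripper":1,"x":-26,"y":-37,"z":0,"spin":0},
    {"gripper":1,"x":-26,"y":-37,"z":0,"spin":0},
    {"gripper":1,"x":-26,"y":-37,"z":0,"spin":0},
    {"gripper":1,"x":-25,"y":-35,"z":0,"spin":0},
  ],
  force=60,
)

```text
time: 1.1
eef_pos: [0.3909, 0.4138, 0.2448]
tcp_rot: [-0.049, 0.999, -0.0, -0.0]
contact_force: [-0.4, -0.5, 0.1]
opening: -0.0
finger_force: 0.0
```

Emit:
step_arm(
  commands=[
    {"gripper":1,"x":-24,"y":-35,"z":0},
    {"gripper":1,"x":-24,"y":-35,"z":0},
    {"gripper":1,"x":-24,"y":-35,"z":0},
    {"gripper":1,"x":-24,"y":-35,"z":0},
    {"gripper":1,"x":-24,"y":-35,"z":0},
    {"gripper":1,"x":-24,"y":-35,"z":0},
    {"gripper":1,"x":-15,"y":-21,"z":0},
    {"gripper":1,"x":0,"y":0,"z":0},
    {"gripper":1,"x":0,"y":0,"z":0},
    {"gripper":1,"x":0,"y":0,"z":0},
  ],
)

```text
invalid input
```

Run:
```python
from h import *
s=get_state();print(s["eef_pos"],s["contact_force"])
c=read_camera("top");P=cloud(c);img=c["color"];hsv=cv2.cvtColor(img,cv2.COLOR_RGB2HSV)
print([onplane(c,u,v,.065).round(4) for u,v in[(244,191.2),(246,210.5)]])
```

```text
[0.39086447 0.41375019 0.24483983] [-0.38511132 -0.46226291  0.07614717]
[array([0.6065, 0.1494, 0.065 ]), array([0.5541, 0.1441, 0.065 ])]
```

Emit:
step_arm(
  commands=[
    {"gripper":1,"x":-24,"y":-35,"z":0,"spin":0},
    {"gripper":1,"x":-24,"y":-35,"z":0,"spin":0},
    {"gripper":1,"x":-24,"y":-35,"z":0,"spin":0},
    {"gripper":1,"x":-24,"y":-35,"z":0,"spin":0},
    {"gripper":1,"x":-24,"y":-35,"z":0,"spin":0},
    {"gripper":1,"x":-24,"y":-35,"z":0,"spin":0},
    {"gripper":1,"x":-15,"y":-21,"z":0,"spin":0},
    {"gripper":1,"x":0,"y":0,"z":0,"spin":0},
    {"gripper":1,"x":0,"y":0,"z":0,"spin":0},
    {"gripper":1,"x":0,"y":0,"z":0,"spin":0},
  ],
)

```text
time: 2.15
eef_pos: [0.5702, 0.202, 0.2449]
tcp_rot: [-0.049, 0.999, 0.0, -0.001]
contact_force: [0.8, 0.9, 0.5]
opening: -0.0
finger_force: 0.0
```

Emit:
step_arm(
  commands=[
    {"gripper":1,"x":-7,"y":0,"z":15,"spin":0},
    {"gripper":1,"x":0,"y":0,"z":25,"spin":0},
    {"gripper":1,"x":0,"y":0,"z":30,"spin":0},
    {"gripper":1,"x":0,"y":0,"z":30,"spin":0},
    {"gripper":1,"x":0,"y":0,"z":30,"spin":0},
    {"gripper":1,"x":0,"y":0,"z":30,"spin":0},
    {"gripper":1,"x":0,"y":0,"z":20,"spin":0},
    {"gripper":1,"x":0,"y":0,"z":11,"spin":0},
    {"gripper":1,"x":0,"y":0,"z":0,"spin":0},
    {"gripper":1,"x":0,"y":0,"z":0,"spin":0},
  ],
)

```text
time: 3.15
eef_pos: [0.5783, 0.2024, 0.0548]
tcp_rot: [-0.049, 0.999, 0.0, 0.0]
contact_force: [0.5, -0.3, -0.3]
opening: -0.001
finger_force: 0.0
```

Run:
```python
from h import *
s=get_state();print(s["eef_pos"],s["contact_force"])
c=read_camera("side")
cv2.imwrite("pics/s1.png",cv2.resize(c["color"][170:330,170:400,::-1],None,fx=3.4,fy=3.4,interpolation=cv2.INTER_CUBIC))
```

```text
[0.57830497 0.20238508 0.054785  ] [ 0.47553233 -0.32467221 -0.32214222]
```

View pics/s1.png

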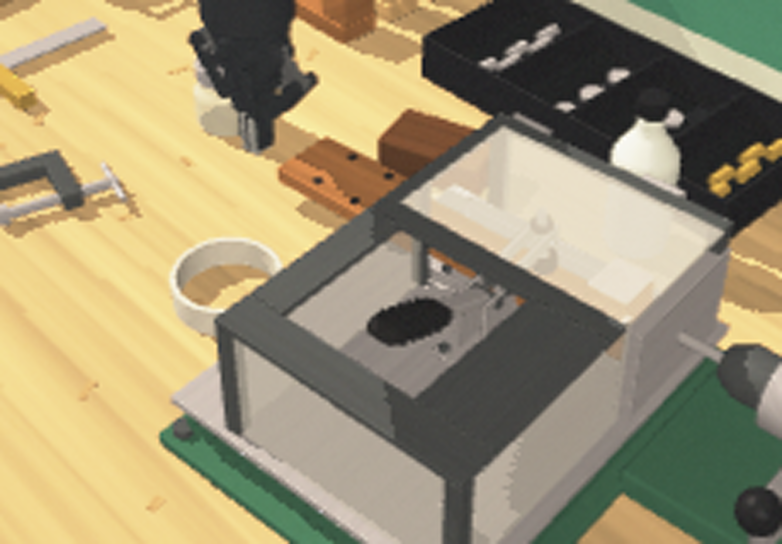

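The fingers, at (258,140), stand in front of the headstock end, at (300,165), with clear space around them. The knuckles flare only well above the tip. Now I'll push.

Emit:
step_arm(
  commands=[
    {"gripper":1,"x":0,"y":-6,"z":0,"spin":0},
    {"gripper":1,"x":0,"y":-8,"z":0,"spin":0},
    {"gripper":1,"x":0,"y":-8,"z":0,"spin":0},
    {"gripper":1,"x":0,"y":-6,"z":0,"spin":0},
    {"gripper":1,"x":0,"y":-4,"z":0,"spin":0},
    {"gripper":1,"x":0,"y":-3,"z":0,"spin":0},
    {"gripper":1,"x":0,"y":-3,"z":0,"spin":0},
    {"gripper":1,"x":0,"y":-3,"z":0,"spin":0},
    {"gripper":1,"x":0,"y":-3,"z":0,"spin":0},
    {"gripper":1,"x":0,"y":0,"z":0,"spin":0},
  ],
)

```text
time: 4.2
eef_pos: [0.5822, 0.1579, 0.0543]
tcp_rot: [-0.049, 0.999, -0.0, -0.0]
contact_force: [0.4, -0.2, 1.0]
opening: 0.0
finger_force: 0.2
```

Emit:
step_arm(
  commands=[
    {"gripper":1,"x":0,"y":-1,"z":0,"spin":0},
    {"gripper":1,"x":0,"y":-1,"z":0,"spin":0},
    {"gripper":1,"x":0,"y":-1,"z":0,"spin":0},
    {"gripper":1,"x":0,"y":-1,"z":0,"spin":0},
    {"gripper":1,"x":0,"y":-1,"z":0,"spin":0},
    {"gripper":1,"x":0,"y":-1,"z":0,"spin":0},
    {"gripper":1,"x":0,"y":-1,"z":0,"spin":0},
    {"gripper":1,"x":0,"y":0,"z":0,"spin":0},
    {"gripper":1,"x":0,"y":0,"z":0,"spin":0},
    {"gripper":1,"x":0,"y":0,"z":0,"spin":0},
  ],
)

```text
time: 5.2
eef_pos: [0.5829, 0.1509, 0.0543]
tcp_rot: [-0.049, 0.999, -0.0, -0.0]
contact_force: [-0.1, 0.6, 0.4]
opening: -0.001
finger_force: 0.2
```

Emit:
step_arm(
  commands=[
    {"gripper":1,"x":0,"y":-1,"z":0,"spin":0},
    {"gripper":1,"x":0,"y":-1,"z":0,"spin":0},
    {"gripper":1,"x":0,"y":-1,"z":0,"spin":0},
    {"gripper":1,"x":0,"y":-1,"z":0,"spin":0},
    {"gripper":1,"x":0,"y":-1,"z":0,"spin":0},
    {"gripper":1,"x":0,"y":-0.5,"z":0,"spin":0},
    {"gripper":1,"x":0,"y":-0.5,"z":0,"spin":0},
    {"gripper":1,"x":0,"y":0,"z":0,"spin":0},
    {"gripper":1,"x":0,"y":0,"z":0,"spin":0},
    {"gripper":1,"x":0,"y":0,"z":0,"spin":0},
  ],
)

```text
time: 6.2
eef_pos: [0.5835, 0.1451, 0.0543]
tcp_rot: [-0.049, 0.999, -0.0, -0.0]
contact_force: [0.1, 0.3, -0.5]
opening: -0.001
finger_force: 0.4
```

Run:
```python
from h import *
s=get_state();print(s["eef_pos"],s["contact_force"])
c=read_camera("side")
cv2.imwrite("pics/s2.png",cv2.resize(c["color"][170:290,220:400,::-1],None,fx=4.4,fy=4.4,interpolation=cv2.INTER_CUBIC))
```

```text
[0.58350571 0.14505587 0.05430813] [ 0.08980488  0.28075339 -0.53554679]
```

View pics/s2.png

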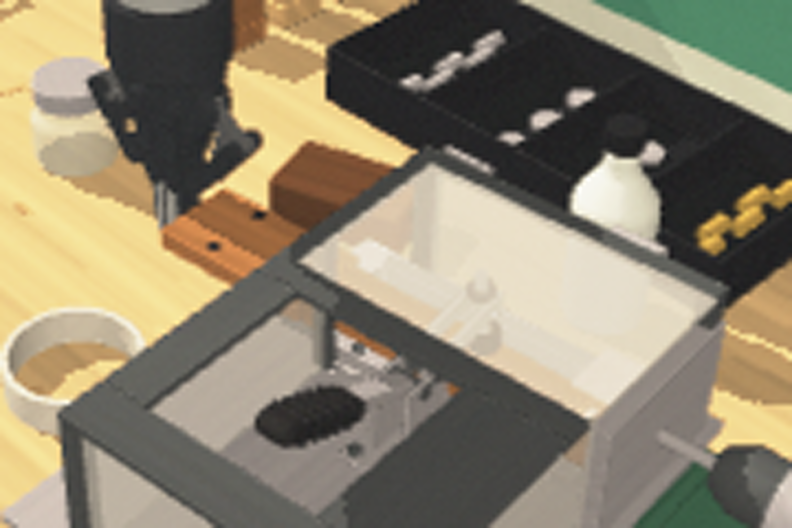

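The fingers, at (165,220), are now at the headstock's end face. No stop force yet, so I'll keep going in small steps.

Emit:
step_arm(
  commands=[
    {"gripper":1,"x":0,"y":-1,"z":0,"spin":0},
    {"gripper":1,"x":0,"y":-1,"z":0,"spin":0},
    {"gripper":1,"x":0,"y":-1,"z":0,"spin":0},
    {"gripper":1,"x":0,"y":-1,"z":0,"spin":0},
    {"gripper":1,"x":0,"y":-0.5,"z":0,"spin":0},
    {"gripper":1,"x":0,"y":-0.5,"z":0,"spin":0},
    {"gripper":1,"x":0,"y":-0.5,"z":0,"spin":0},
    {"gripper":1,"x":0,"y":-0.5,"z":0,"spin":0},
    {"gripper":1,"x":0,"y":0,"z":0,"spin":0},
    {"gripper":1,"x":0,"y":0,"z":0,"spin":0},
  ],
)

```text
time: 7.25
eef_pos: [0.5838, 0.1428, 0.0544]
tcp_rot: [-0.048, 0.999, 0.003, 0.0]
contact_force: [0.0, 13.7, -1.1]
opening: 0.001
finger_force: 6.7
```

Emit:
step_arm(
  commands=[
    {"gripper":1,"x":0,"y":-0.5,"z":0,"spin":0},
    {"gripper":1,"x":0,"y":-0.5,"z":0,"spin":0},
    {"gripper":1,"x":0,"y":-0.5,"z":0,"spin":0},
    {"gripper":1,"x":0,"y":-0.5,"z":0,"spin":0},
    {"gripper":1,"x":0,"y":-0.5,"z":0,"spin":0},
    {"gripper":1,"x":0,"y":-0.5,"z":0,"spin":0},
    {"gripper":1,"x":0,"y":0,"z":0,"spin":0},
    {"gripper":1,"x":0,"y":0,"z":0,"spin":0},
    {"gripper":1,"x":0,"y":0,"z":0,"spin":0},
    {"gripper":1,"x":0,"y":0,"z":0,"spin":0},
  ],
)

```text
time: 8.25
eef_pos: [0.5838, 0.1427, 0.0544]
tcp_rot: [-0.048, 0.999, 0.006, 0.0]
contact_force: [-0.7, 22.7, -0.7]
opening: -0.002
finger_force: 11.1
```

The stop is solid at TCP y = 142.7 mm with 23 N, within 2 mm of the computed home position. Now I'll back off, rise and travel to above the lever.

Emit:
step_arm(
  commands=[
    {"gripper":1,"x":0,"y":5,"z":0,"spin":0},
    {"gripper":1,"x":0,"y":10,"z":0,"spin":0},
    {"gripper":1,"x":0,"y":15,"z":0,"spin":0},
    {"gripper":1,"x":0,"y":15,"z":0,"spin":0},
    {"gripper":1,"x":0,"y":0,"z":-20,"spin":0},
    {"gripper":1,"x":0,"y":0,"z":-40,"spin":0},
    {"gripper":1,"x":0,"y":0,"z":-40,"spin":0},
    {"gripper":1,"x":0,"y":0,"z":-40,"spin":0},
    {"gripper":1,"x":0,"y":0,"z":-40,"spin":0},
    {"gripper":1,"x":0,"y":0,"z":-20,"spin":0},
  ],
)

```text
time: 9.25
eef_pos: [0.5814, 0.1818, 0.2595]
tcp_rot: [-0.049, 0.999, 0.0, 0.004]
contact_force: [0.1, 0.6, 0.6]
opening: -0.003
finger_force: 0.0
```

Emit:
step_arm(
  commands=[
    {"gripper":1,"x":12,"y":-20,"z":0,"spin":0},
    {"gripper":1,"x":21,"y":-37,"z":0,"spin":0},
    {"gripper":1,"x":21,"y":-37,"z":0,"spin":0},
    {"gripper":1,"x":21,"y":-37,"z":0,"spin":0},
    {"gripper":1,"x":21,"y":-37,"z":0,"spin":0},
    {"gripper":1,"x":21,"y":-37,"z":0,"spin":0},
    {"gripper":1,"x":21,"y":-37,"z":0,"spin":0},
    {"gripper":1,"x":12,"y":-20,"z":0,"spin":0},
    {"gripper":1,"x":0,"y":0,"z":0,"spin":0},
    {"gripper":1,"x":0,"y":0,"z":0,"spin":0},
  ],
)

```text
time: 10.25
eef_pos: [0.4564, -0.0943, 0.2545]
tcp_rot: [-0.048, 0.999, 0.0, 0.0]
contact_force: [0.2, 0.6, -0.6]
opening: -0.0
finger_force: 0.0
```

Run:
```python
from h import *
s=get_state();p=s["eef_pos"];print(p,s["contact_force"],s["tcp_rot"])
a=np.radians(5.6);ex=np.array([np.cos(a),np.sin(a)]);ey=np.array([-ex[1],ex[0]])
d=np.array([.4579,-.093])-p[:2];print("tool x",-d@ex*1000,"y",d@ey*1000)
c=read_camera("side")
cv2.imwrite("pics/s3.png",cv2.resize(c["color"][130:330,220:400,::-1],None,fx=3,fy=3,interpolation=cv2.INTER_CUBIC))
```

```text
[ 0.45644555 -0.09429679  0.25451065] [ 0.19181511  0.61910474 -0.56144561] [-4.83356046e-02  9.98831117e-01  8.28021703e-05  2.48396727e-04]
tool x -1.5740487835474255 y 1.1486693388888543
```

View pics/s3.png

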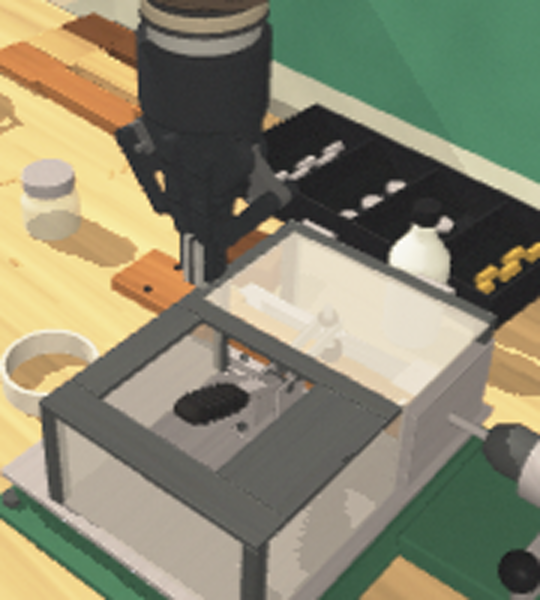

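The closed fingers, with the tip at (195,283), are above the window and grip at (212,402). Going down.

Emit:
step_arm(
  commands=[
    {"gripper":1,"x":-1.5,"y":1,"z":10,"spin":0},
    {"gripper":1,"x":0,"y":0,"z":20,"spin":0},
    {"gripper":1,"x":0,"y":0,"z":20,"spin":0},
    {"gripper":1,"x":0,"y":0,"z":15,"spin":0},
    {"gripper":1,"x":0,"y":0,"z":10,"spin":0},
    {"gripper":1,"x":0,"y":0,"z":5,"spin":0},
    {"gripper":1,"x":0,"y":0,"z":4,"spin":0},
    {"gripper":1,"x":0,"y":0,"z":3,"spin":0},
    {"gripper":1,"x":0,"y":0,"z":3,"spin":0},
    {"gripper":1,"x":0,"y":0,"z":0,"spin":0},
  ],
)

```text
time: 11.3
eef_pos: [0.4578, -0.0933, 0.1643]
tcp_rot: [-0.049, 0.999, -0.0, 0.0]
contact_force: [0.1, -0.7, 0.1]
opening: 0.001
finger_force: 0.0
```

Run:
```python
from h import *
s=get_state();p=s["eef_pos"];print(p,s["contact_force"])
c=read_camera("side")
cv2.imwrite("pics/s4.png",cv2.resize(c["color"][170:320,220:400,::-1],None,fx=4,fy=4,interpolation=cv2.INTER_CUBIC))
```

```text
[ 0.45775565 -0.09331863  0.16432412] [ 0.13288001 -0.68649031  0.06741011]
```

View pics/s4.png

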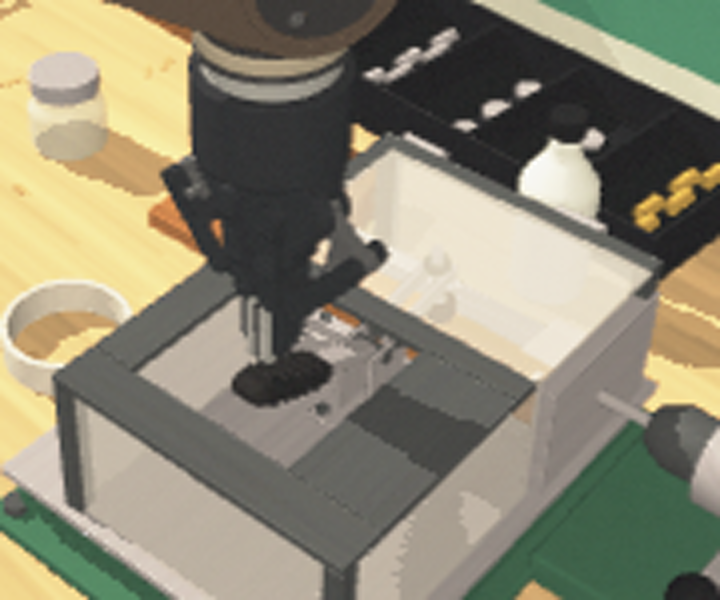

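The tip, at (265,360), is just above the grip. The finger linkages are well above the frame and clear of it. Now I'll press.

Emit:
step_arm(
  commands=[
    {"gripper":1,"x":0,"y":0,"z":4,"spin":0},
    {"gripper":1,"x":0,"y":0,"z":4,"spin":0},
    {"gripper":1,"x":0,"y":0,"z":4,"spin":0},
    {"gripper":1,"x":0,"y":0,"z":4,"spin":0},
    {"gripper":1,"x":0,"y":0,"z":4,"spin":0},
    {"gripper":1,"x":0,"y":0,"z":4,"spin":0},
    {"gripper":1,"x":0,"y":0,"z":4,"spin":0},
    {"gripper":1,"x":0,"y":0,"z":4,"spin":0},
    {"gripper":1,"x":0,"y":0,"z":4,"spin":0},
    {"gripper":1,"x":0,"y":0,"z":4,"spin":0},
  ],
)

```text
time: 12.35
eef_pos: [0.4575, -0.0933, 0.1239]
tcp_rot: [-0.049, 0.999, 0.0, -0.0]
contact_force: [-2.3, -0.1, 3.8]
opening: -0.005
finger_force: 1.7
```

Emit:
step_arm(
  commands=[
    {"gripper":1,"x":0,"y":0,"z":2,"spin":0},
    {"gripper":1,"x":0,"y":0,"z":2,"spin":0},
    {"gripper":1,"x":0,"y":0,"z":1,"spin":0},
    {"gripper":1,"x":0,"y":0,"z":1,"spin":0},
    {"gripper":1,"x":0,"y":0,"z":1,"spin":0},
    {"gripper":1,"x":0,"y":0,"z":1,"spin":0},
    {"gripper":1,"x":0,"y":0,"z":1,"spin":0},
    {"gripper":1,"x":0,"y":0,"z":0,"spin":0},
    {"gripper":1,"x":0,"y":0,"z":0,"spin":0},
    {"gripper":1,"x":0,"y":0,"z":0,"spin":0},
  ],
)

```text
time: 13.35
eef_pos: [0.4578, -0.0933, 0.1152]
tcp_rot: [-0.049, 0.999, 0.0, 0.0]
contact_force: [-3.3, 0.7, 2.3]
opening: 0.002
finger_force: 1.3
```

Emit:
step_arm(
  commands=[
    {"gripper":1,"x":0,"y":0,"z":0.5,"spin":0},
    {"gripper":1,"x":0,"y":0,"z":0.5,"spin":0},
    {"gripper":1,"x":0,"y":0,"z":0.5,"spin":0},
    {"gripper":1,"x":0,"y":0,"z":0.5,"spin":0},
    {"gripper":1,"x":0,"y":0,"z":0.5,"spin":0},
    {"gripper":1,"x":0,"y":0,"z":0.5,"spin":0},
    {"gripper":1,"x":0,"y":0,"z":0,"spin":0},
    {"gripper":1,"x":0,"y":0,"z":0,"spin":0},
    {"gripper":1,"x":0,"y":0,"z":0,"spin":0},
    {"gripper":1,"x":0,"y":0,"z":0,"spin":0},
  ],
)

```text
time: 14.35
eef_pos: [0.4579, -0.0933, 0.1148]
tcp_rot: [-0.049, 0.999, 0.0, -0.001]
contact_force: [-8.6, 1.6, 16.8]
opening: 0.0
finger_force: 8.7
```

The lever is on its stop: the force rose to 17 N and the tip is at 101 mm. I'll press slightly more, then withdraw straight up.

Emit:
step_arm(
  commands=[
    {"gripper":1,"x":0,"y":0,"z":0.5,"spin":0},
    {"gripper":1,"x":0,"y":0,"z":0.5,"spin":0},
    {"gripper":1,"x":0,"y":0,"z":0,"spin":0},
    {"gripper":1,"x":0,"y":0,"z":0,"spin":0},
    {"gripper":1,"x":0,"y":0,"z":-3,"spin":0},
    {"gripper":1,"x":0,"y":0,"z":-5,"spin":0},
    {"gripper":1,"x":0,"y":0,"z":-10,"spin":0},
    {"gripper":1,"x":0,"y":0,"z":-20,"spin":0},
    {"gripper":1,"x":0,"y":0,"z":-20,"spin":0},
    {"gripper":1,"x":0,"y":0,"z":-20,"spin":0},
  ],
)

```text
time: 15.35
eef_pos: [0.4578, -0.0932, 0.1901]
tcp_rot: [-0.049, 0.999, 0.0, 0.0]
contact_force: [0.3, 0.5, 0.9]
opening: -0.004
finger_force: 0.0
```

Emit:
step_arm(
  commands=[
    {"gripper":1,"x":0,"y":0,"z":-30,"spin":0},
    {"gripper":1,"x":0,"y":0,"z":-30,"spin":0},
    {"gripper":1,"x":10,"y":20,"z":-10,"spin":0},
    {"gripper":1,"x":0,"y":35,"z":0,"spin":0},
    {"gripper":1,"x":0,"y":35,"z":0,"spin":0},
    {"gripper":1,"x":0,"y":35,"z":0,"spin":0},
    {"gripper":1,"x":0,"y":35,"z":0,"spin":0},
    {"gripper":1,"x":0,"y":35,"z":0,"spin":0},
    {"gripper":1,"x":0,"y":20,"z":0,"spin":0},
    {"gripper":1,"x":0,"y":0,"z":0,"spin":0},
  ],
)

```text
time: 16.35
eef_pos: [0.4264, 0.1217, 0.2595]
tcp_rot: [-0.051, 0.999, 0.0, 0.0]
contact_force: [-0.1, -0.9, -1.0]
opening: -0.0
finger_force: 0.0
```

Run:
```python
from h import *
s=get_state();p=s["eef_pos"];print(p,s["contact_force"])
c=read_camera("side");t=read_camera("top")
a=cv2.resize(c["color"][180:320,220:400,::-1],(540,420),interpolation=cv2.INTER_CUBIC)
b=cv2.resize(t["color"][150:290,290:376,::-1],(258,420),interpolation=cv2.INTER_CUBIC)
cv2.imwrite("pics/s5.png",np.hstack([a,b])[:,:798])
```

```text
[0.42637247 0.12168272 0.25947938] [-0.09691399 -0.93723046 -0.95554246]
```

View pics/s5.png

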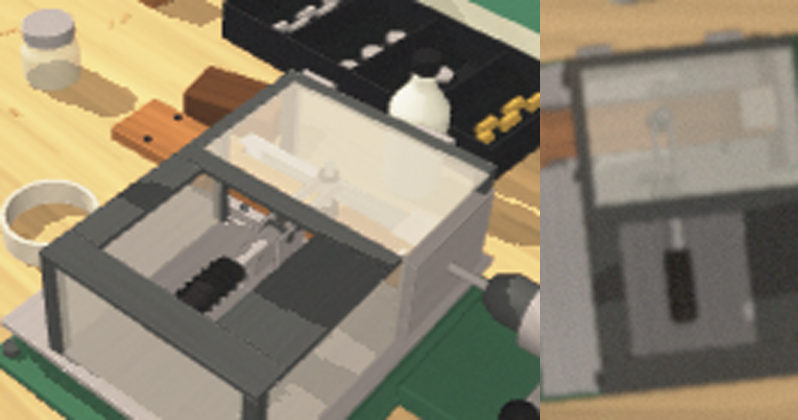

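The lever now lies level, with the grip at (212,285) in the side crop. The pad is down and the heel, at (760,105), meets the stop plate. I'll check the neck end numerically before handing in.

Run:
```python
from h import *
import pickle
def ends(c,rng=(195,208)):
    hsv=cv2.cvtColor(c["color"],cv2.COLOR_RGB2HSV).astype(int);P=cloud(c)
    Q=P[(P[...,2]>.055)&(P[...,2]<.075)&(abs(P[...,0]-.583)<.015)&(P[...,1]>.05)&(P[...,1]<.19)]
    return len(Q),np.percentile(Q[:,1],[98,99.5]).round(4) if len(Q) else None
for n in("top","side"):
    print(n,ends(pickle.load(open(n+".pkl","rb"))),ends(read_camera(n)))
```

```text
top (403, array([0.1471, 0.1498])) (320, array([0.1279, 0.1281]))
side (229, array([0.1475, 0.1487])) (177, array([0.1268, 0.1276]))
```

```bash
python3 -c "
from plant import *
print(sign_off())"
```

```text
the job is handed in; nothing more can be done
None
```

The neck was pushed about 20 mm until it stopped hard against the stop plate. The clamp lever is fully down on its stop, the arm came back out through the window without any sign of touching the guard, and the job is handed in at about 16.5 s; the judge's verdict was not shown.

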